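# Ballast a sample carrier for the centrifuge

## Task

Balance the sealed sample carrier for the centrifuge: take it from its white rack, lower it gently and upright into the cradle on the sprung scale's pan, and stand steel weights in the dish beside it, adding or removing them until the pan comes to rest with its pointer inside the black band. Weights you do not need stay standing on the bench, and everything else stays where it is.

Things in the scene. Friction and masses are not known exactly. Their poses are not given: they have to be found in the camera images.
- carrier_center (a point): centre (30 mm above the underside) of the sealed sample carrier: grey plastic box with aluminium lid, 60 mm long (x), 32 mm wide (y), 60 mm tall (z up), either way round the same. Mass differs from run to run, about 200 to 365 g. Starts upright in the white rack. On open bench, e.g. nearer the robot between rack and scale, all its sides can be reached
- rack_bay (a point): centre of the floor of the white rack's bay, 6 mm above the bench, rack fixed to the bench; x along the carrier's length. Two blocks, 60 mm long, with tops 68 mm above the bench (2 mm above the carrier's lid), stand 4 mm from the carrier's long sides, so in the rack only its two short ends can be reached
- cradle (a point): centre of the cradle's floor on the scale pan, sinking with it; 95 mm above the bench when the pan is up. The carrier stands here, its length along this x, either way round; z up. Two steel cheeks across x, 34 mm wide, 70 mm tall, 70 mm apart inside, tops flared outward, cover its short ends: here it can only be held by its long sides (y), where there is open room
- dish (a point): centre of the floor of the flat dish on the same pan, 97 mm to the +y side of the cradle's centre and at the same height, sinking with the pan; inside 96 mm (x) by 80 mm (y), rim 5 mm high. Weights stand here side by side, for instance 26 mm either way from the centre along x. z up
- pan (a joint): how far the sprung, damped pan has sunk, m: 0 = up at its stop, 0.065 = bottomed. It stays up until the load exceeds 153 g, then sinks 1 mm per 6.1 g (60 N/m), so 9.8 mm for each 60 g, and settles in about 1 s. The pointer is in the middle of the black band at 0.0418, inside it from 0.0354 to 0.0482
- band (a point): middle of the black band (12.8 mm high) on the white upright index plate at the middle of the scale's far side; fixed. The pan's thin brass pointer rides over the plate's far face, level with the pan's plate: 2 mm below the floor of cradle and dish
- small_a_center (a point): polished steel SMALL weight (60 g): round base 26 mm across and 13 mm thick with a central upright cylindrical grip knob 14 mm across and 18 mm tall on top; 31 mm tall in all, standing on the bench. Point: its centre, 15.5 mm above its underside; z up along the knob
- small_b_center (a point): polished steel SMALL weight (60 g): round base 26 mm across and 13 mm thick with a central upright cylindrical grip knob 14 mm across and 18 mm tall on top; 31 mm tall in all, standing on the bench. Point: its centre, 15.5 mm above its underside; z up along the knob
- big_a_center (a point): polished steel BIG weight (120 g): round base 36 mm across and 13 mm thick with a central upright cylindrical grip knob 14 mm across and 18 mm tall on top; 31 mm tall in all, standing on the bench. Point: its centre, 15.5 mm above its underside; z up along the knob
- big_b_center (a point): polished steel BIG weight (120 g): round base 36 mm across and 13 mm thick with a central upright cylindrical grip knob 14 mm across and 18 mm tall on top; 31 mm tall in all, standing on the bench. Point: its centre, 15.5 mm above its underside; z up along the knob
- vial_a: clear glass sample vial, black cap, 24 mm across, 58 mm tall, standing; origin at the centre of its underside; a bystander, stays put
- vial_b: white sample vial, black cap, 24 mm across, 58 mm tall, standing; origin at the centre of its underside; a bystander, stays put
- dropper: amber dropper bottle with white cap, 36 mm across, 85 mm tall, standing; origin at the centre of its underside; a bystander, stays put
- beaker: clear plastic beaker, 76 mm across, 90 mm tall; origin at the centre of its underside; a bystander, stays put
- petri: shallow glass dish, 70 mm across, 15 mm tall; origin at the centre of its underside; a bystander, stays put

How it is judged:
At the end, for the whole second after the job is handed in: The carrier stands upright (within 0.1 rad) on the cradle's floor, its centre within 8 mm (along x) and 14 mm (along y) of the cradle's; the pan is at rest between 0.0354 and 0.0482; every weight stands upright (within 0.2 rad), either on the dish's floor or on the bench (x of carrier_center in the frame of cradle between -0.008 and 0.008 m and y of carrier_center in the frame of cradle between -0.014 and 0.014 m and z of carrier_center in the frame of cradle between 0.026 and 0.034 m and angle between carrier_center's own z axis and vertical below 0.1 rad and linear speed of carrier between -0.02 and 0.02 m/s and value of joint pan between 0.0354 and 0.0482 m and velocity of joint pan between -0.01 and 0.01 m/s and angle between each of small_a_center, small_b_center, big_a_center, big_b_center's own z axis and vertical below 0.2 rad and (height (world z) of small_a_center below 0.027 m or (x of small_a_center in the frame of dish between -0.05 and 0.05 m and y of small_a_center in the frame of dish between -0.042 and 0.042 m and z of small_a_center in the frame of dish between 0.01 and 0.02 m)) and (height (world z) of small_b_center below 0.027 m or (x of small_b_center in the frame of dish between -0.05 and 0.05 m and y of small_b_center in the frame of dish between -0.042 and 0.042 m and z of small_b_center in the frame of dish between 0.01 and 0.02 m)) and (height (world z) of big_a_center below 0.027 m or (x of big_a_center in the frame of dish between -0.05 and 0.05 m and y of big_a_center in the frame of dish between -0.042 and 0.042 m and z of big_a_center in the frame of dish between 0.01 and 0.02 m)) and (height (world z) of big_b_center below 0.027 m or (x of big_b_center in the frame of dish between -0.05 and 0.05 m and y of big_b_center in the frame of dish between -0.042 and 0.042 m and z of big_b_center in the frame of dish between 0.01 and 0.02 m))); the robot touches nothing.
It fails at once if the pan is struck: it is driven down faster than 0.35 m/s (carrier dropped, not lowered) (velocity of joint pan above 0.35 m/s).
It fails at once if the carrier is tipped by more than 0.7 rad (angle between carrier_center's own z axis and vertical above 0.7 rad).
It fails at once if a bystander is moved by more than 30 mm (distance of any of vial_a, vial_b, dropper, beaker, petri from where it was at the start of the episode above 0.03 m).
It also fails if it takes over 72 s, if anything falls off the work surface, if the arm or the gripper's body presses on something with over 40 N, if the wrist force passes 120 N, or if a joint passes its speed limit or range.

## Robot

A 6-joint arm with a two-finger parallel gripper is mounted at the origin on the work surface. World frame = base frame: x ahead of the robot, y to its left, z up, the work surface at z = 0. Lengths are in m, angles in rad, forces in N, time in s.
With the tool pointing down it reaches from about 0.425 to 0.925 m from the base axis. Payload 12.5 kg.
Tool frame: the origin (TCP) lies on the centre line of the jaws, within the pads' length; the fingertips stand 22 mm ahead of it and the grasp point (between the pads) lies 3 mm ahead of it (robot.tip_reach is the distance from the TCP to the fingertips, in m); z points along the fingers, y is the line along which they close (so a half turn about z gives the same grasp; the last joint's range is limited). The gripper opens to 85 mm and grips with 20 to 120 N. Pads are 22 mm wide; open, the fingers measure 114 mm over their backs; the gripper's body (76 mm by 85 mm) begins 54 mm behind the grasp point. The pads swing forward as they close: fully open they stand 13 mm farther back than shut.
Start: joints at [-1.3, 0.491, 1.559, -0, 1.092, -0.106], TCP at [0.23, -0.581, 0.233] pointing down, gripper open.
Joint ranges: [-3.1, 3.1], [-0.84, 2.19], [0.05, 2.79], [-1.13, 4.28], [0.06, 2.93], [-2.69, 2.69]. Speed limits (rad/s): [2.22, 2.22, 2.79, 3.14, 3.14, 3.14].

## Interface

Orientations are given as [roll, pitch, yaw] about the fixed x, y, z axes, in that order (R = Rz(yaw) Ry(pitch) Rx(roll)).
In Python, from plant import sense, vision, workorder, robot gives the robot as it stands.
- The arm moves only by the tool arm_command, never from a script. Its argument "increments" is a list that holds one entry, the list of rows, each a list of 7 numbers: the shift along the tool's x, y, z each as a share of 0.5 m, from -1 to 1, then the turn, a rotation vector about the tool's x, y, z each as a share of pi/2 rad, from -1 to 1, then the opening, from 0 (shut) to 1 (fully open). In form: [[[x, y, z, rx, ry, rz, claw], ...]]. A call has 1 to 8 rows; each row is the pose to reach, as a shift and turn from the pose commanded when the call began, along the tool's axes at that moment; what a row does not reach only later rows make up. A row lasts 1/8 s, in which the tool goes at most 62.5 mm and 10.7 degrees, less where a joint would pass 70% of its speed; a pose out of reach is approached as far as the arm can. A call with a number of a shift or a turn outside -1 to 1 is refused whole. A call with a gripper value outside its range is refused whole. The fingers move at their own pace and stop on an object; "force" is the grip in N (left out, the last holds). Time passes only in rows, so rows that repeat a pose let the fingers close. It gives the time, the measured TCP pose, the force, the opening and the grip force at its end, in the units of the state.
- sense(): the state, without advancing time (a new reading comes with each control period).
- vision.read_camera(name): name is "side" or "top"; returns a dict with "frame" (384x512x3 uint8, blue, green, red), "mtx" (3x3 intrinsics, pixels), "k1" (the pictures are not rectified: a ray, as slopes to the right and down, at radius r is drawn at 1 + k1 r^2 times it, then the intrinsics apply), "R" (3x3) and "t" (3): a world point X has camera coordinates R X + t. Camera axes: x right, y down, z forward; pixel columns grow to the right and rows downward; lengths in m; the calibration is good to about 2 mm. A picture is of the moment at which its call begins. There is no depth.
- workorder.close_job(): hands the job in; it is judged then, once.
Trained networks look in a picture, given as the dict that the camera call returned (one of the last four; its "shot" number tells which), for a name from the list of things; names that differ only in an ending like _2 or _b are one class to them, and where a whole thing is asked for, a point or a joint stands for the part that bears it (a point fixed in the world has none). Each returns a list of dicts, best first, with "conf" (0 to 1); they miss things now and then, are a little off and sometimes report something else, mostly with a low value. They report only what shows in the picture. A call takes as long as a camera call.
- vision.outline_of(query, picture): "region" (384x512 bool, what is visible of it) and "uv" ([column, row] in pixels, amid what is visible of it).
The state is a dict: "time": time; "joint_pos": joint angles; "qd": joint speeds; "joint_torque": joint torques, N m; "tool_pos": TCP position; "ee_rot": TCP orientation; "wrist_force": force on the tool from outside, world axes, zero at the start; "moment": the same for the moment, N m; "width": finger opening in m; "finger_force": force on a finger pad.
Only numpy, scipy, OpenCV 4.12 (cv2) and the standard library are available. Lean on these libraries where they do the work, as an engineer would, in place of code of your own. Each camera call takes 0.05 s, during which the arm holds its last target. There are 200 camera calls.

## Working session

There is one attempt and no reset: what is moved stays moved. The work goes in short steps, Python scripts to look and compute and a tool call to move; the robot and the scene stay as the last step left them, time stands still between calls to the robot, and variables do not carry over. Pictures are saved under pics/ and viewed, at most 10 in all, crops included, and the job is handed in when it is done.

Besides the shell and the picture viewer there is one more tool, called after "Request:" by a JSON object that holds its "api" and its "payload", one argument or row to a line. arm_command: Moves the arm, as the interface text tells. Its arguments: {"type":"object","properties":{"increments":{"type":"array"},"force":{"type":"number"}},"required":["increments"]}

```bash
mkdir -p pics; ls
python3 - <<'E'
from plant import sense, vision, robot
import cv2, numpy as np
s=sense();print(s['time'],s['tool_pos'],s['ee_rot'])
for n in('side','top'):
    p=vision.read_camera(n);cv2.imwrite(f'pics/{n}0.png',p['frame']);print(n,p['mtx'].tolist(),p['k1'],p['R'].tolist(),p['t'].tolist())
    for q in['carrier_center','rack_bay','cradle','dish','pan','band','small_a_center','big_a_center','vial_a','dropper','beaker','petri']:
        try:
            for d in vision.outline_of(q,p)[:3]:
                ys,xs=np.where(d['region']);print(q,round(d['conf'],2),np.round(d['uv']),xs.min(),xs.max(),ys.min(),ys.max())
        except Exception as e: print(q,e)
print(sense()['time'])
E
```

```text
pics
0.0 [ 0.22991489 -0.58092998  0.23263856] [-3.14050430e+00 -1.01016073e-04  3.76788680e-01]
side [[460.9665247932784, 0.0, 258.0938666991869], [0.0, 460.9665247932784, 191.8372291332093], [0.0, 0.0, 1.0]] 0.0028480215988759172 [[-0.8911357763901756, -0.45331368877297956, 0.019588966499364542], [-0.24801315893052778, 0.4504895773941015, -0.8576413082732108], [0.3799559198575274, -0.7691331745740254, -0.5138751392458115]] [0.4335177376473952, 0.2037510402717642, 1.3060715609598625]
carrier_center 0.42 [217. 286.] 210 223 278 292
rack_bay 0.8 [294. 162.] 279 304 148 171
cradle 0.91 [217. 191.] 190 242 163 211
dish 0.82 [216. 195.] 192 241 163 211
pan 0.87 [218. 194.] 191 242 163 212
pan 0.16 [143. 244.] 135 149 227 258
band 0.96 [216. 204.] 184 250 163 239
band 0.36 [215. 196.] 190 243 162 212
vial_a 0.72 [256. 287.] 250 259 277 299
vial_a 0.57 [218. 282.] 210 223 278 292
vial_a 0.43 [235. 171.] 231 236 167 174
dropper 0.92 [144. 242.] 135 149 227 257
beaker 0.53 [328. 161.] 327 332 149 174
petri 0.88 [265. 254.] 253 276 245 260
petri 0.23 [184. 277.] 177 190 267 281
top [[454.9552
[... 221 characters left out ...]
220370375, -0.09884681947623018], [0.09902854348848644, -0.01363229470634596, -0.9949912100695102]] [-0.04509385081990676, 0.5314630767731148, 1.3506007205741755]
carrier_center 0.82 [368. 193.] 360 377 179 202
rack_bay 0.9 [360. 189.] 347 384 175 208
cradle 0.91 [218. 167.] 187 251 135 184
dish 0.6 [222. 167.] 187 251 142 184
pan 0.64 [220. 165.] 187 251 141 184
band 0.9 [221. 166.] 187 253 135 195
small_a_center 0.42 [160. 194.] 157 165 188 195
big_a_center 0.46 [124. 188.] 123 134 182 193
vial_a 0.44 [134. 251.] 127 138 250 258
dropper 0.48 [137. 135.] 128 143 128 142
beaker 0.88 [379. 243.] 367 396 233 258
beaker 0.29 [365. 192.] 361 377 181 202
petri 0.75 [187. 240.] 175 198 227 249
1.3
```

Run:
```python
import cv2
a=cv2.imread('pics/side0.png')[120:320,100:366];cv2.imwrite('pics/s1.png',cv2.resize(a,(798,600),interpolation=3))
a=cv2.imread('pics/top0.png')[80:290,110:400];cv2.imwrite('pics/t1.png',cv2.resize(a,(800,579),interpolation=3))
```

```text
(no output)
```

View pics/s1.png

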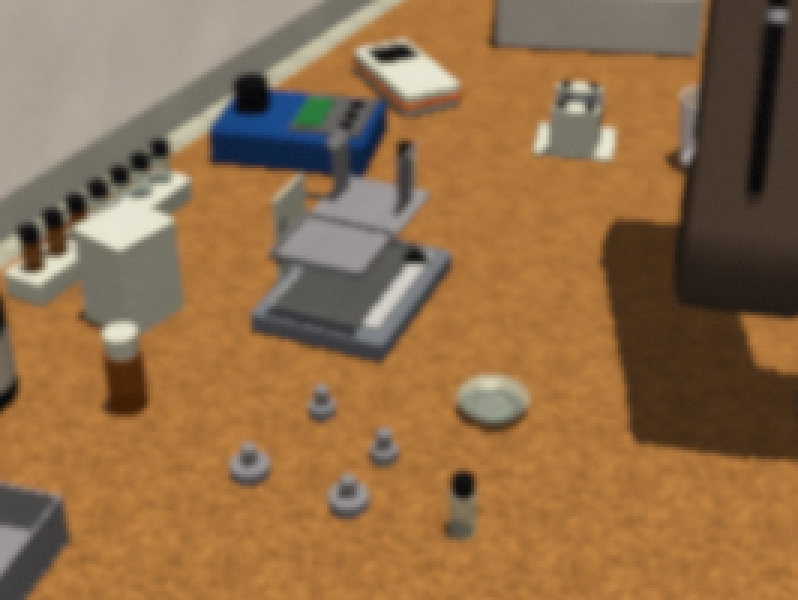

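View pics/t1.png

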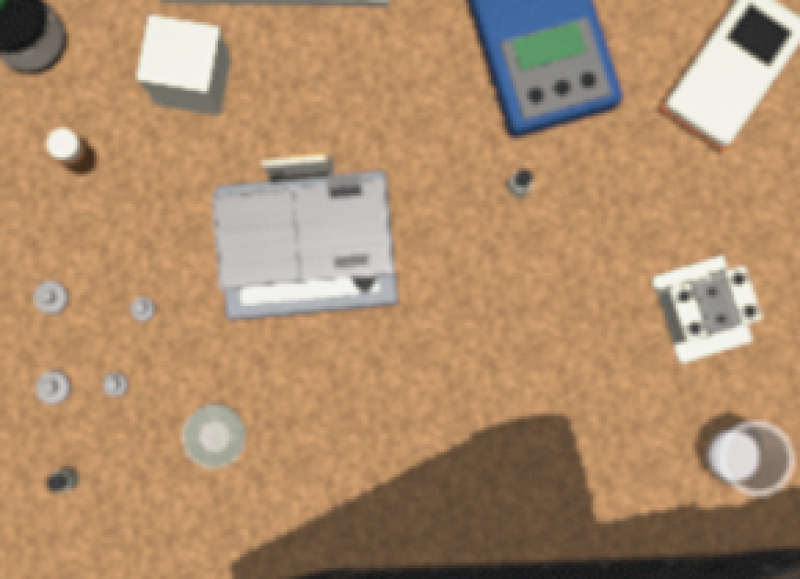

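Run:
```python
import cv2,numpy as np
t=cv2.imread('pics/top0.png');s=cv2.imread('pics/side0.png')
c=lambda i,x,y,w,h:cv2.resize(i[y:y+h,x:x+w],(400,300),interpolation=cv2.INTER_CUBIC)
m=np.vstack([np.hstack([c(t,340,170,52,39),c(t,180,132,80,60)]),np.hstack([c(s,184,160,80,60),c(s,268,143,52,39)])])
cv2.imwrite('pics/m1.png',m)
```

```text
(no output)
```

View pics/m1.png

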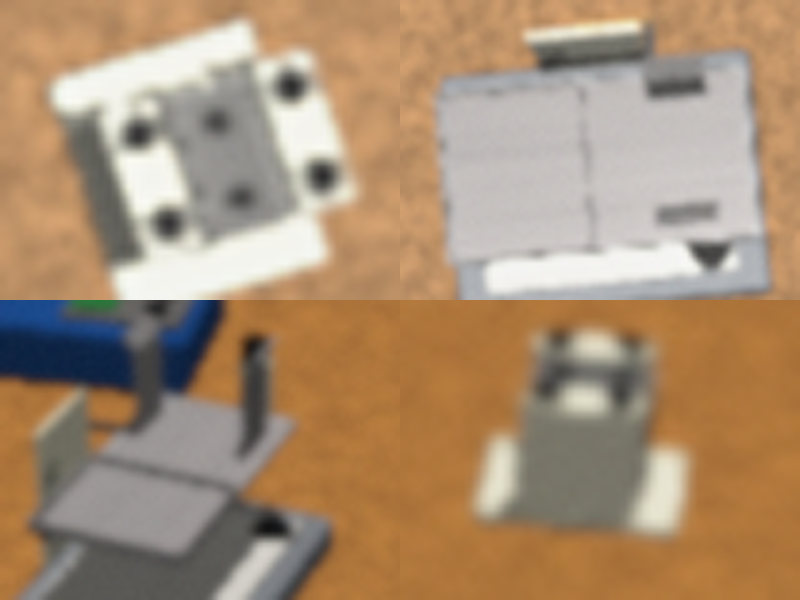

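```bash
cat > h.py <<'E'
import numpy as np,cv2
from scipy.optimize import least_squares
from scipy.spatial.transform import Rotation as Ro
def ray(p,uv):
    K=p['mtx'];d=np.array([[p['k1'],0,0,0]]).ravel().astype(float)
    n=cv2.undistortPoints(np.array([[uv]],float),K,d).ravel()
    R,t=np.array(p['R']),np.array(p['t'])
    return -R.T@t, R.T@np.array([n[0],n[1],1])
def at(p,uv,z):
    c,d=ray(p,uv);return (c+d*(z-c[2])/d[2])
def proj(p,X):
    return cv2.projectPoints(np.atleast_2d(X).astype(float),cv2.Rodrigues(np.array(p['R']))[0],np.array(p['t']),p['mtx'],np.array([p['k1'],0,0,0.]))[0][:,0]
def plan(cur,targets):
    """cur,targets: (x,y,z,yaw) tool down -> rows in units"""
    f=lambda yaw:Ro.from_euler('xyz',[np.pi,0,yaw])
    R0=f(cur[3])
    for T in targets:
        d=R0.inv().apply(np.array(T[:3])-np.array(cur[:3]))/.5
        r=(R0.inv()*f(T[3])).as_rotvec()/(np.pi/2)
        print(np.round(d,4).tolist(),np.round(r,4).tolist(),'dist',round(float(np.linalg.norm(d)*.5/.0625),1),'rows; turn rows',round(np.linalg.norm(r)*90/10.7,1))
E
cat > m.py <<'E'
from h import *
from plant import vision
T=vision.read_camera('top');S=vision.read_camera('side')
g=lambda x0,y0,s,x,y:((x+.5)/s-.5+x0,(y+.5)/s-.5+y0)
rt=lambda x,y:g(340,170,400/52,x,y)
st=lambda x,y:g(180,132,5,x-400,y)
ss=lambda x,y:g(184,160,5,x,y-300)
print('cams',ray(T,(0,0))[0],ray(S,(0,0))[0])
b=[at(T,rt(*q),.068) for q in[(138,132),(168,224),(291,86),(321,176)]]
print('rack dots c',np.mean(b,0),'yaw',[np.degrees(np.arctan2(*(b[i]-b[i+1])[1::-1])) for i in(0,2)])
l=[at(T,rt(*q),.066) for q in[(160,92),(250,62),(297,213),(208,243)]];print('lid',np.mean(l,0),np.degrees(np.arctan2(*(l[0]-l[3])[1::-1])),np.linalg.norm(l[0]-l[3]),np.linalg.norm(l[0]-l[1]))
l=[at(T,rt(*q),.066) for q in[(217,122),(240,198)]];print('liddots',np.mean(l,0),l[0]-l[1])
for n,q in dict(bigA=(50,297),bigB=(53,386),smA=(142,308),smB=(115,384)).items():
    print(n,at(T,g(110,80,800/290,*q),.02))
for n,q in dict(bigA=(250,462),bigB=(349,495),smA=(321,402),smB=(384,448)).items():
    print('side',n,at(S,g(100,120,3,*q),.015))
print('pan top view');P=[(441,90),(583,85),(591,250),(452,262)]
for q in P:print(at(T,st(*q),.1))
print('side view')
for q in[(95,458),(235,490),(180,555),(35,523),(165,392),(293,423)]:print(at(S,ss(*q),.1))
print('cheek tops');
for q in[(676,85),(687,213)]:print(at(T,st(*q),.165))
for q in[(150,330),(257,338)]:print('side',at(S,ss(*q),.165))
for n,q,p,z in[('beaker',(379,243),T,.045),('petri',(187,240),T,.01),('dropper',(137,135),T,.05),('vialb(t1)',g(110,80,800/290,520,180),T,.05),('viala',g(110,80,800/290,60,480),T,.05)]:print(n,at(p,q,z))
E
python3 m.py
```

```text
cams [ 0.39560543 -0.01954358  1.39704086] [-0.05939352  1.10927477  0.83741085]
rack dots c [ 0.52943031 -0.37250058  0.068     ] yaw [np.float64(17.52195464024014), np.float64(17.65236451901085)]
lid [ 0.53043274 -0.37272886  0.066     ] 17.040393316671278 0.060487210316111255 0.03675586413043946
liddots [ 0.52749594 -0.37260643  0.066     ] [0.02912777 0.00844239 0.        ]
bigA [0.53137736 0.3482844  0.02      ]
bigB [0.43406172 0.34114432 0.02      ]
smA [0.52060575 0.24756585 0.02      ]
smB [0.43702005 0.27412397 0.02      ]
side bigA [0.53175556 0.35315058 0.015     ]
side bigB [0.432107   0.34817216 0.015     ]
side smA [0.52195327 0.251601   0.015     ]
side smB [0.43658633 0.28050468 0.015     ]
pan top view
[0.63508994 0.15951576 0.1       ]
[0.63925985 0.07788842 0.1       ]
[0.54349913 0.07136016 0.1       ]
[0.53549509 0.15061301 0.1       ]
side view
[0.63868299 0.08531998 0.1       ]
[0.5437101 0.0763483 0.1      ]
[0.53581423 0.15412518 0.1       ]
[0.62887701 0.16564576 0.1       ]
[ 0.64447977 -0.00739306  0.1       ]
[ 0.55193146 -0.01225004  0.1       ]
cheek tops
[0.62781822 0.0220633  0.165     ]
[0.55712441 0.01490433 0.165     ]
side [0.6319264  0.02780783 0.165     ]
side [0.56833959 0.00464449 0.165     ]
beaker [ 0.37352482 -0.4048781   0.045     ]
petri [0.37494469 0.16693294 0.01      ]
dropper [0.68622295 0.31907805 0.05      ]
vialb(t1) [ 0.66347689 -0.16436127  0.05      ]
viala [0.33420259 0.32190494 0.05      ]
```

Run:
```python
from h import *
plan((.23,-.581,.233,.3768),[(.53,-.371,.17,1.876),(.53,-.371,.04,1.876)])
```

```text
[0.7124, -0.1698, 0.126] [-0.0, 0.0, -0.9544] dist 5.9 rows; turn rows 8.0
[0.7124, -0.1698, 0.386] [-0.0, 0.0, -0.9544] dist 6.6 rows; turn rows 8.0
```

Request:
{"api": "arm_command", "payload": {
  "increments": [
    [[0.7124,-0.1698,0.126,0,0,-0.9544,1],[0.7124,-0.1698,0.126,0,0,-0.9544,1],[0.7124,-0.1698,0.126,0,0,-0.9544,1],[0.7124,-0.1698,0.126,0,0,-0.9544,1],[0.7124,-0.1698,0.126,0,0,-0.9544,1],[0.7124,-0.1698,0.126,0,0,-0.9544,1],[0.7124,-0.1698,0.126,0,0,-0.9544,1],[0.7124,-0.1698,0.126,0,0,-0.9544,1]]
  ]
}}

```text
time: 2.4
tool_pos: [0.5306, -0.3703, 0.1698]
ee_rot: [-3.141, -0.0, 1.884]
wrist_force: [-0.8, -1.1, -0.2]
width: 0.085
finger_force: 0.0
```

Request:
{"api": "arm_command", "payload": {
  "increments": [
    [[0,0,0.12,0,0,0,1],[0,0,0.2,0,0,0,1],[0,0,0.24,0,0,0,1],[0,0,0.26,0,0,0,1],[0,0,0.26,0,0,0,0.5],[0,0,0.26,0,0,0,0.5],[0,0,0.26,0,0,0,0.5],[0,0,0.26,0,0,0,0.5]]
  ],
  "force": 40
}}

```text
time: 3.4
tool_pos: [0.5305, -0.3717, 0.0417]
ee_rot: [3.141, 0.002, 1.876]
wrist_force: [-0.5, -0.9, 6.9]
width: 0.0593
finger_force: 45.7
```

Run:
```python
from plant import vision,sense
import cv2
print({k:sense()[k] for k in('time','wrist_force','moment','width','finger_force')})
p=vision.read_camera('side');cv2.imwrite('pics/s2.png',cv2.resize(p['frame'][90:240,200:400],(800,600),interpolation=2))
```

```text
{'time': 3.4, 'wrist_force': array([-0.47135715, -0.93675154,  6.87626428]), 'moment': array([-0.07868364,  0.39674584, -0.06035572]), 'width': 0.05932106355278733, 'finger_force': 45.69895327091217}
```

View pics/s2.png

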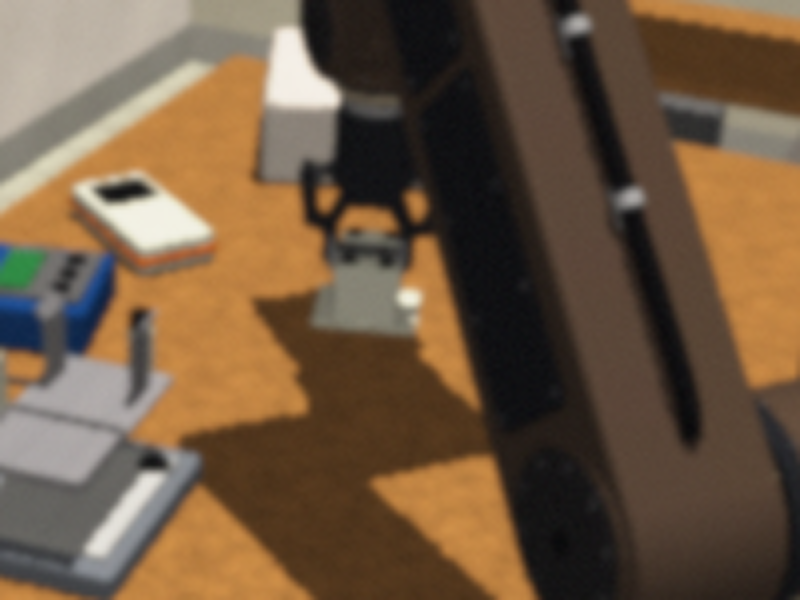

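Request:
{"api": "arm_command", "payload": {
  "increments": [
    [[0,0,-0.02,0,0,0,0.5],[0,0,-0.07,0,0,0,0.5],[0,0,-0.14,0,0,0,0.5],[0,0,-0.2,0,0,0,0.5],[0,0,-0.2,0,0,0,0.5],[0,0,-0.2,0,0,0,0.5]]
  ]
}}

```text
time: 4.2
tool_pos: [0.5296, -0.3708, 0.1393]
ee_rot: [-3.141, -0.001, 1.876]
wrist_force: [0.3, 0.0, -3.0]
width: 0.0593
finger_force: 44.6
```

Run:
```python
from plant import sense
from h import *
s=sense();print(s['wrist_force'],s['moment'],s['tool_pos'],s['ee_rot'])
plan((.5306,-.3706,.14,1.88),[(.52,-.17,.14,1.66),(.52,-.17,.038,1.66)])
```

```text
[ 0.32390392  0.01208317 -3.00842158] [-0.00292812  0.03097002  0.04920682] [ 0.52956287 -0.37075017  0.13931497] [-3.14094244e+00 -1.03399476e-03  1.87600601e+00]
[0.3886, 0.1019, 0.0] [0.0, -0.0, 0.1401] dist 3.2 rows; turn rows 1.2
[0.3886, 0.1019, 0.204] [0.0, -0.0, 0.1401] dist 3.6 rows; turn rows 1.2
```

Request:
{"api": "arm_command", "payload": {
  "increments": [
    [[0.1,0.026,0,0,0,0.05,0.5],[0.22,0.058,0,0,0,0.1,0.5],[0.32,0.084,0,0,0,0.1401,0.5],[0.3886,0.1019,0.03,0,0,0.1401,0.5],[0.3886,0.1019,0.12,0,0,0.1401,0.5],[0.3886,0.1019,0.18,0,0,0.1401,0.5],[0.3886,0.1019,0.2,0,0,0.1401,0.5],[0.3886,0.1019,0.204,0,0,0.1401,0.5]]
  ]
}}

```text
time: 5.2
tool_pos: [0.52, -0.1705, 0.0376]
ee_rot: [-3.14, -0.001, 1.656]
wrist_force: [-0.5, -0.2, -2.4]
width: 0.0591
finger_force: 44.5
```

Request:
{"api": "arm_command", "payload": {
  "increments": [
    [[0,0,0.004,0,0,0,0.5],[0,0,0.004,0,0,0,1],[0,0,0.004,0,0,0,1],[0,0,0.004,0,0,0,1],[0,0,-0.08,0,0,0,1],[0,0,-0.19,0,0,0,1],[0,0,-0.19,0,0,0.2,1],[0,0,-0.19,0,0,0.3,1]]
  ]
}}

```text
time: 6.2
tool_pos: [0.5204, -0.1706, 0.1343]
ee_rot: [3.14, 0.0, 1.275]
wrist_force: [-0.4, 0.4, 0.7]
width: 0.0853
finger_force: 0.0
```

```bash
python3 - <<'E'
from plant import sense,vision
from h import *
s=sense();print(s['time'],s['wrist_force'],s['tool_pos'],s['ee_rot'])
for n,z in(('top',.066),('side',.03)):
    p=vision.read_camera(n)
    for d in vision.outline_of('carrier_center',p)[:2]:
        print(n,d['conf'],d['uv'],at(p,d['uv'],z),d['region'].sum())
    a=p['frame'][140:230,240:360] if n=='top' else p['frame'][140:230,200:320]
    cv2.imwrite(f'pics/b_{n}.png',cv2.resize(a,(480,360),interpolation=2))
E
python3 -c "
import cv2,numpy as np
cv2.imwrite('pics/b.png',cv2.resize(np.hstack([cv2.imread('pics/b_top.png'),cv2.imread('pics/b_side.png')]),(800,300)))"
```

```text
6.2 [-0.44640233  0.40818495  0.66154306] [ 0.52035944 -0.17061504  0.13427399] [3.13964448e+00 3.49044324e-04 1.27479345e+00]
side 0.7 [274.7, 182.8] [ 0.51436125 -0.18278836  0.03      ] 320
```

View pics/b.png

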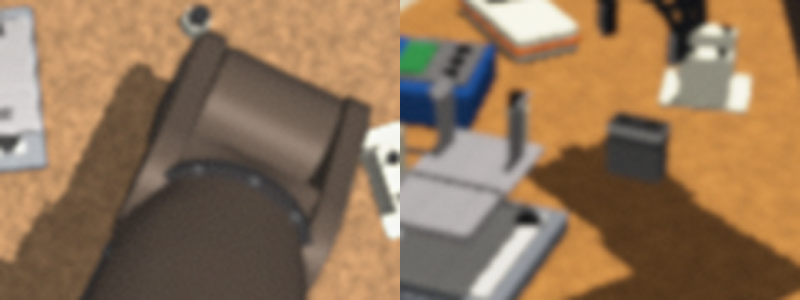

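Run:
```python
from plant import vision
from h import *
p=vision.read_camera('side')
R=Ro.from_euler('z',.088).as_matrix()
for c in[(.52,-.1705),(.52,-.18)]:
    X=[np.array([*c,0])+R@[sx*.03,sy*.016,z] for sx in(-1,1) for sy in(-1,1) for z in(0,.06)]
    q=proj(p,np.array(X));print(c,q.min(0),q.max(0),q.mean(0))
d=vision.outline_of('carrier_center',p)[0];y,x=np.where(d['region']);print(x.min(),x.max(),y.min(),y.max(),sense()['tool_pos'] if 0 else '')
plan((.5204,-.1706,.134,1.275),[(.52,-.1705,.134,.085),(.52,-.1705,.04,.085)])
```

```text
(0.52, -0.1705) [261.94234884 172.7769543 ] [281.7214927  195.18966892] [271.79525199 183.89284254]
(0.52, -0.18) [263.13665699 171.65440689] [282.84401872 193.95675948] [272.95414484 182.71572825]
261 281 172 194 
[-0.0, -0.0008, -0.0] [0.0, -0.0, 0.7576] dist 0.0 rows; turn rows 6.4
[-0.0, -0.0008, 0.188] [0.0, -0.0, 0.7576] dist 1.5 rows; turn rows 6.4
```

Request:
{"api": "arm_command", "payload": {
  "increments": [
    [[0,-0.0008,0,0,0,0.119,1],[0,-0.0008,0,0,0,0.238,1],[0,-0.0008,0,0,0,0.357,1],[0,-0.0008,0,0,0,0.476,1],[0,-0.0008,0,0,0,0.595,1],[0,-0.0008,0,0,0,0.714,1],[0,-0.0008,0,0,0,0.7576,1],[0,-0.0008,0,0,0,0.7576,1]]
  ]
}}

```text
time: 7.5
tool_pos: [0.5198, -0.1704, 0.1331]
ee_rot: [-3.142, 0.0, 0.093]
wrist_force: [0.8, 0.0, -0.4]
width: 0.0856
finger_force: 0.0
```

Request:
{"api": "arm_command", "payload": {
  "increments": [
    [[0,0,0.1,0,0,0,1],[0,0,0.17,0,0,0,1],[0,0,0.188,0,0,0,1],[0,0,0.188,0,0,0,0.2],[0,0,0.188,0,0,0,0.2],[0,0,0.188,0,0,0,0.2],[0,0,0.188,0,0,0,0.2],[0,0,0.188,0,0,0,0.2]]
  ],
  "force": 40
}}

```text
time: 8.5
tool_pos: [0.5203, -0.1707, 0.0404]
ee_rot: [3.14, -0.002, 0.091]
wrist_force: [-0.8, 0.2, 6.5]
width: 0.0313
finger_force: 40.1
```

Request:
{"api": "arm_command", "payload": {
  "increments": [
    [[0,0,-0.03,0,0,0,0.2],[0,0,-0.12,0,0,0,0.2],[0,0,-0.24,0,0,0,0.2],[0,0,-0.34,0,0,0,0.2],[0,0,-0.4,0,0,0,0.2],[0,0,-0.4,0,0,0,0.2],[0,0,-0.4,0,0,0,0.2],[0,0,-0.4,0,0,0,0.2]]
  ]
}}

```text
time: 9.5
tool_pos: [0.5193, -0.1702, 0.2378]
ee_rot: [-3.14, 0.002, 0.091]
wrist_force: [-0.5, 1.1, -3.0]
width: 0.0313
finger_force: 40.8
```

Run:
```python
from plant import sense
from h import *
s=sense();print(s['wrist_force'],s['tool_pos'],s['ee_rot'])
plan((.52,-.1705,.24,.089),[(.596,.0195,.24,.087)])
```

```text
[-0.48774753  1.07948729 -3.04111288] [ 0.51929205 -0.17021381  0.23779714] [-3.14035902e+00  2.22956954e-03  9.08208699e-02]
[0.1852, -0.365, -0.0] [0.0, -0.0, 0.0013] dist 3.3 rows; turn rows 0.0
```

Request:
{"api": "arm_command", "payload": {
  "increments": [
    [[0.04,-0.08,0,0,0,0,0.2],[0.1,-0.2,0,0,0,0,0.2],[0.15,-0.3,0,0,0,0,0.2],[0.18,-0.355,0,0,0,0,0.2],[0.1852,-0.365,0,0,0,0,0.2],[0.1852,-0.365,0,0,0,0,0.2]]
  ]
}}

```text
time: 10.25
tool_pos: [0.5951, 0.0195, 0.2383]
ee_rot: [-3.142, 0.002, 0.091]
wrist_force: [-0.1, 0.4, -2.9]
width: 0.0313
finger_force: 41.1
```

Run:
```python
from plant import sense,vision
from h import *
s=sense();print(s['time'],s['tool_pos'],s['ee_rot'])
p=vision.read_camera('side');f=cv2.resize(p['frame'][110:230,160:320],(800,600),interpolation=2)
R=Ro.from_euler('z',.087).as_matrix()
def d(X,c):
    q=(proj(p,X)[0]-[160,110]+.5)*5-.5;cv2.circle(f,tuple(int(v) for v in q),3,c,-1)
C=np.array([.596,.0195,0])
for sx in(-1,1):
  for sy in(-1,1):
    d(C+R@[sx*.035,sy*.017,.165],(0,0,255));d(C+R@[sx*.035,sy*.017,.095],(0,0,255))
    d(C+R@[sx*.05,.097+sy*.042,.1],(255,0,0))
    d(s['tool_pos']+R@[sx*.03,sy*.016,-.04],(0,255,0));d(s['tool_pos']+R@[sx*.03,sy*.016,.02],(0,255,0))
cv2.imwrite('pics/h.png',f)
```

```text
10.25 [0.59512933 0.01953876 0.23826288] [-3.14157046e+00  1.69276118e-03  9.12333766e-02]
```

View pics/h.png

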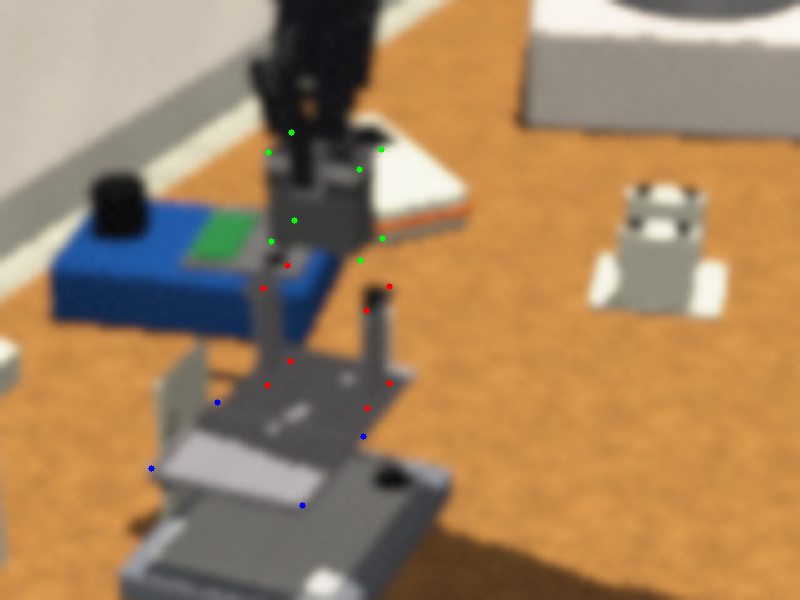

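Request:
{"api": "arm_command", "payload": {
  "increments": [
    [[0.003,0,0,0,0,0,0.2],[0.003,0,0.03,0,0,0,0.2],[0.003,0,0.06,0,0,0,0.2],[0.003,0,0.09,0,0,0,0.2],[0.003,0,0.12,0,0,0,0.2],[0.003,0,0.15,0,0,0,0.2],[0.003,0,0.17,0,0,0,0.2],[0.003,0,0.18,0,0,0,0.2]]
  ]
}}

```text
time: 11.3
tool_pos: [0.5969, 0.0199, 0.1485]
ee_rot: [3.142, 0.001, 0.091]
wrist_force: [-0.1, 0.4, -3.1]
width: 0.0315
finger_force: 41.0
```

Request:
{"api": "arm_command", "payload": {
  "increments": [
    [[0,0,0.01,0,0,0,0.2],[0,0,0.02,0,0,0,0.2],[0,0,0.03,0,0,0,0.2],[0,0,0.04,0,0,0,0.2],[0,0,0.05,0,0,0,0.2],[0,0,0.06,0,0,0,0.2],[0,0,0.07,0,0,0,0.2],[0,0,0.076,0,0,0,0.2]]
  ]
}}

```text
time: 12.3
tool_pos: [0.5971, 0.0198, 0.1109]
ee_rot: [3.141, -0.0, 0.091]
wrist_force: [-1.2, -0.9, 0.3]
width: 0.0312
finger_force: 41.4
```

Run:
```python
from plant import sense
for k in('wrist_force','moment','tool_pos','ee_rot'):print(k,sense()[k])
```

```text
wrist_force [-1.18785632 -0.89448163  0.3346025 ]
moment [ 0.00891816  0.01278277 -0.00761473]
tool_pos [0.59706729 0.01984931 0.11093265]
ee_rot [ 3.14149270e+00 -2.16910455e-04  9.08094790e-02]
```

Request:
{"api": "arm_command", "payload": {
  "increments": [
    [[0,0,0,0,0,0,0.45],[0,0,0,0,0,0,0.6],[0,0,0,0,0,0,0.6],[0,0,-0.03,0,0,0,0.6],[0,0,-0.1,0,0,0,0.6],[0,0,-0.2,0,0,0,0.6],[0,0,-0.3,0,0,0,0.6],[0,0,-0.3,0,0,0,0.6]]
  ]
}}

```text
time: 13.3
tool_pos: [0.5981, 0.0199, 0.2662]
ee_rot: [3.14, -0.008, 0.091]
wrist_force: [-0.5, -0.0, -0.2]
width: 0.0511
finger_force: 0.0
```

Run:
```python
from plant import sense,vision
from h import *
s=sense();print(s['time'],s['wrist_force'],s['tool_pos'],s['ee_rot'])
p=vision.read_camera('side');cv2.imwrite('pics/c.png',cv2.resize(p['frame'][140:290,120:320],(800,600),interpolation=2))
plan((.597,.0198,.26,.091),[(.5315,.3505,.26,.091),(.433,.344,.26,.091)])
```

```text
13.3 [-0.46889323 -0.04160874 -0.23432407] [0.5980571  0.01985475 0.26624215] [ 3.14017553 -0.00790092  0.09097574]
[-0.0704, -0.6706, -0.0] [0.0, 0.0, 0.0] dist 5.4 rows; turn rows 0.0
[-0.2677, -0.6755, -0.0] [0.0, 0.0, 0.0] dist 5.8 rows; turn rows 0.0
```

View pics/c.png

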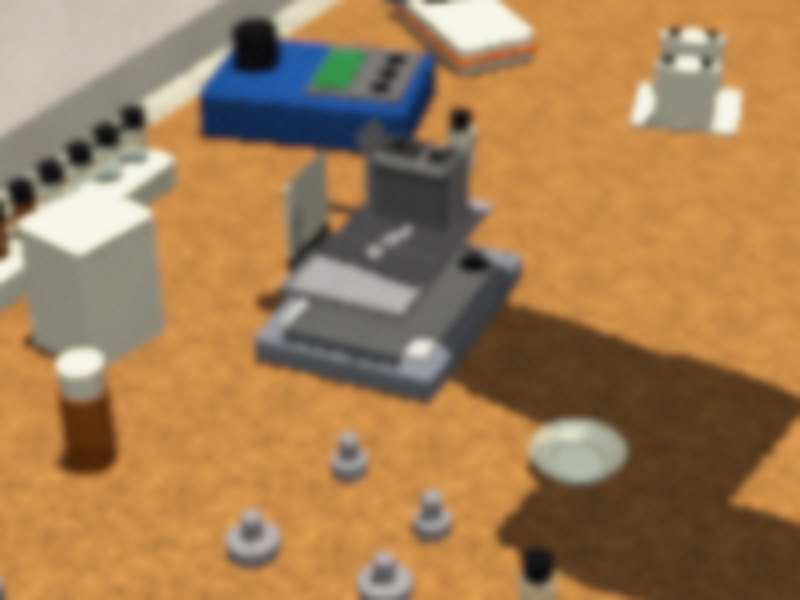

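Request:
{"api": "arm_command", "payload": {
  "increments": [
    [[-0.01,-0.12,0,0,0,0,0.6],[-0.025,-0.24,0,0,0,0,0.6],[-0.038,-0.36,0,0,0,0,0.6],[-0.05,-0.48,0.05,0,0,0,0.6],[-0.063,-0.6,0.1,0,0,0,0.6],[-0.0704,-0.6706,0.2,0,0,0,0.6],[-0.0704,-0.6706,0.3,0,0,0,0.6],[-0.0704,-0.6706,0.3,0,0,0,0.6]]
  ]
}}

```text
time: 14.35
tool_pos: [0.5292, 0.35, 0.1072]
ee_rot: [3.138, 0.008, 0.092]
wrist_force: [-0.4, 0.5, 0.2]
width: 0.0511
finger_force: 0.0
```

Run:
```python
from plant import sense,vision
from h import *
s=sense();print(s['time'],s['tool_pos'],s['ee_rot'])
p=vision.read_camera('side');x,y=[int(v) for v in proj(p,s['tool_pos']-[0,0,.08])[0]];x0,y0=x-50,y-40
f=cv2.resize(p['frame'][y0:y0+75,x0:x0+100],(800,600),interpolation=2)
for z in(.013,.031,.05,.11):
    q=(proj(p,[*s['tool_pos'][:2],z])[0]-[x0,y0]+.5)*8-.5;cv2.circle(f,tuple(int(v) for v in q),4,(0,255,0),-1)
cv2.imwrite('pics/w.png',f)
```

```text
14.35 [0.52922226 0.34996388 0.10719558] [3.13825801 0.00783728 0.09177699]
```

View pics/w.png

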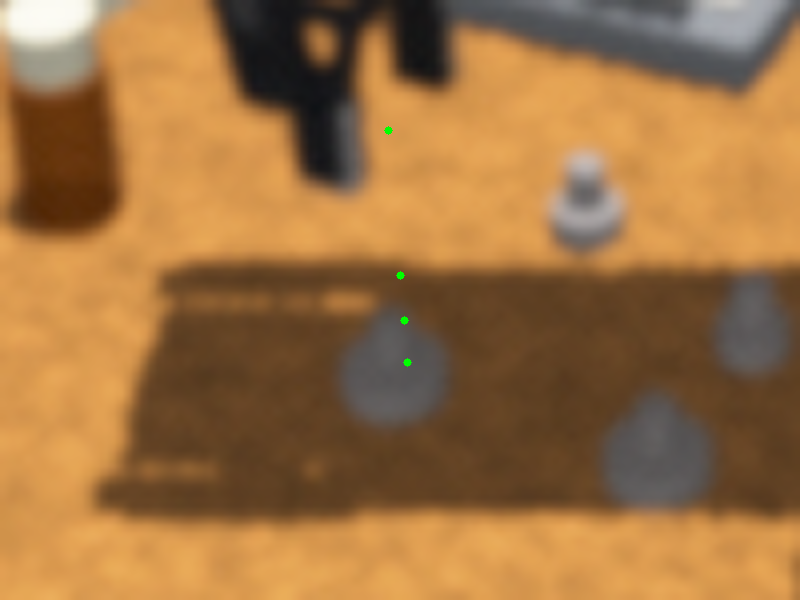

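Request:
{"api": "arm_command", "payload": {
  "increments": [
    [[0,0.004,0.05,0,0,0,0.6],[0,0.004,0.1,0,0,0,0.6],[0,0.004,0.13,0,0,0,0.6],[0,0.004,0.144,0,0,0,0.6],[0,0.004,0.144,0,0,0,0],[0,0.004,0.144,0,0,0,0],[0,0.004,0.144,0,0,0,0],[0,0.004,0.144,0,0,0,0]]
  ],
  "force": 30
}}

```text
time: 15.4
tool_pos: [0.5317, 0.3487, 0.0395]
ee_rot: [-3.142, -0.0, 0.091]
wrist_force: [0.7, -1.0, 0.7]
width: 0.0
finger_force: 0.0
```

Run:
```python
from plant import sense,vision
from h import *
s=sense();print(s['time'],s['tool_pos'],s['ee_rot'],s['width'])
R=Ro.from_euler('z',.088).as_matrix()
D=np.array([.588,.117,0])+R@[.024,0,0];print(D)
plan((.5315,.3485,.038,.091),[(*D[:2],.25,.091)])
p=vision.read_camera('side')
for z in(0,.015,.02,.025,.03):
    print(z,[np.round(proj(p,np.array([.588,.117,.1-z])+R@[sx*.048,sy*.04,0])[0],1).tolist() for sx,sy in((1,1),(-1,1))])
```

```text
15.4 [0.53174769 0.34866783 0.03948001] [-3.14151024e+00 -4.16829844e-04  9.09138937e-02] 1.7207755176558145e-05
[0.61190713 0.11910928 0.        ]
[0.1185, 0.4715, -0.424] [0.0, 0.0, 0.0] dist 5.2 rows; turn rows 0.0
0 [[190.5, 203.2], [219.6, 210.3]]
0.015 [[190.8, 207.4], [219.7, 214.6]]
0.02 [[190.9, 208.8], [219.8, 216.0]]
0.025 [[191.0, 210.2], [219.8, 217.4]]
0.03 [[191.1, 211.6], [219.9, 218.8]]
```

Run:
```python
from plant import sense,vision
from h import *
s=sense()
p=vision.read_camera('side');x,y=[int(v) for v in proj(p,s['tool_pos'])[0]];x0,y0=x-50,y-45
f=cv2.resize(p['frame'][y0:y0+75,x0:x0+100],(800,600),interpolation=2)
for z in(0.0175,.0395):
    q=(proj(p,[*s['tool_pos'][:2],z])[0]-[x0,y0]+.5)*8-.5;cv2.circle(f,tuple(int(v) for v in q),4,(0,255,0),-1)
cv2.imwrite('pics/w2.png',f)
print(x0,y0)
for d in vision.outline_of('big_a_center',p)[:3]:print(d['conf'],d['uv'],at(p,d['uv'],.012))
```

```text
133 220
0.52 [185.1, 277.0] [0.52139137 0.35871515 0.012     ]
```

View pics/w2.png

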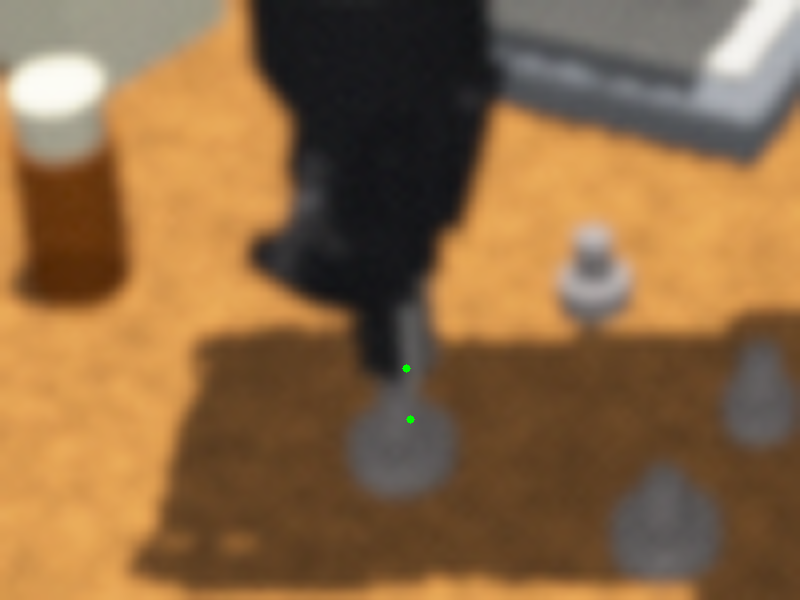

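Run:
```python
from plant import robot,sense
print({k:getattr(robot,k) for k in dir(robot) if not k.startswith('_')})
s=sense();print(s['tool_pos'],s['joint_pos'],s['width'])
```

```text
{'Unreachable': <class 'plant.Unreachable'>, 'tip_reach': 0.022}
[0.53167139 0.34864288 0.039256  ] [ 4.76608789e-01  7.38143747e-01  1.68680738e+00 -1.52995234e-04
  7.16526056e-01  1.95656363e+00] -0.0001872112375840656
```

Request:
{"api": "arm_command", "payload": {
  "increments": [
    [[0,0,-0.01,0,0,0,0.6],[0,0,-0.01,0,0,0,0.6],[0,0,-0.01,0,0,0,0.6],[0,0,0.012,0,0,0,0.6],[0,0,0.018,0,0,0,0.6],[0,0,0.018,0,0,0,0],[0,0,0.018,0,0,0,0],[0,0,0.018,0,0,0,0]]
  ]
}}

```text
time: 16.55
tool_pos: [0.5318, 0.3487, 0.0303]
ee_rot: [-3.142, -0.0, 0.091]
wrist_force: [0.2, 0.8, -0.8]
width: 0.0109
finger_force: 29.2
```

Request:
{"api": "arm_command", "payload": {
  "increments": [
    [[0,0,0,0,0,0,0]]
  ]
}}

```text
time: 16.68
tool_pos: [0.5317, 0.3487, 0.0303]
ee_rot: [-3.142, -0.0, 0.091]
wrist_force: [0.5, 0.5, 0.2]
width: 0.0109
finger_force: 29.2
```

Request:
{"api": "arm_command", "payload": {
  "increments": [
    [[0,0,-0.01,0,0,0,0],[0,0,-0.04,0,0,0,0],[0,0,-0.08,0,0,0,0],[0,0,-0.12,0,0,0,0],[0,0,-0.12,0,0,0,0]]
  ]
}}

```text
time: 17.3
tool_pos: [0.5324, 0.3489, 0.0923]
ee_rot: [-3.14, -0.003, 0.091]
wrist_force: [1.0, -1.0, -1.4]
width: 0.0108
finger_force: 29.2
```

Run:
```python
from plant import sense,vision
from h import *
s=sense();print(s['time'],s['wrist_force'],s['tool_pos'],s['width'],s['finger_force'])
p=vision.read_camera('side')
for d in vision.outline_of('big_a_center',p)[:5]:
    y,x=np.where(d['region']);print(d['conf'],d['uv'],at(p,d['uv'],.012),x.min(),x.max(),y.min(),y.max())
print(proj(p,s['tool_pos']-[0,0,.02]))
x,y=[int(v) for v in proj(p,s['tool_pos'])[0]];x0,y0=x-50,y-45
f=cv2.resize(p['frame'][y0:y0+75,x0:x0+100],(800,600),interpolation=2)
cv2.imwrite('pics/w3.png',f)
```

```text
17.3 [ 1.01283247 -0.96607812 -1.3934462 ] [0.53236111 0.34894227 0.0923417 ] 0.010792328410917373 29.2061448097229
[[182.33425169 255.79836642]]
```

Run:
```python
from plant import sense
from h import *
s=sense();print(s['tool_pos'],s['ee_rot'])
plan((.532,.3487,.091,.091),[(.588,.117,.13,.091)])
```

```text
[0.53152755 0.3485058  0.09024102] [ 3.14157890e+00 -1.91440542e-04  9.08221993e-02]
[0.0694, 0.4717, -0.078] [0.0, 0.0, 0.0] dist 3.9 rows; turn rows 0.0
```

Request:
{"api": "arm_command", "payload": {
  "increments": [
    [[0.01,0.04,-0.05,0,0,0,0],[0.02,0.12,-0.08,0,0,0,0],[0.03,0.22,-0.08,0,0,0,0],[0.045,0.32,-0.08,0,0,0,0],[0.06,0.41,-0.08,0,0,0,0],[0.0694,0.46,-0.08,0,0,0,0],[0.0694,0.4717,-0.08,0,0,0,0],[0.0694,0.4717,-0.08,0,0,0,0]]
  ]
}}

```text
time: 18.4
tool_pos: [0.5873, 0.117, 0.1296]
ee_rot: [-3.142, 0.001, 0.09]
wrist_force: [-0.6, 0.3, -1.5]
width: 0.0108
finger_force: 29.3
```

Run:
```python
from plant import sense,vision
from h import *
s=sense();print(s['time'],s['tool_pos'],s['width'])
p=vision.read_camera('side');x,y=[int(v) for v in proj(p,s['tool_pos'])[0]];x0,y0=x-50,y-40
f=cv2.resize(p['frame'][y0:y0+75,x0:x0+100],(800,600),interpolation=2)
for z in(0,-.0303):
    q=(proj(p,s['tool_pos']+[0,0,z])[0]-[x0,y0]+.5)*8-.5;cv2.circle(f,tuple(int(v) for v in q),4,(0,255,0),-1)
cv2.imwrite('pics/w4.png',f)
```

```text
18.4 [0.58725843 0.11704432 0.12964022] 0.010810815425027737
```

View pics/w4.png

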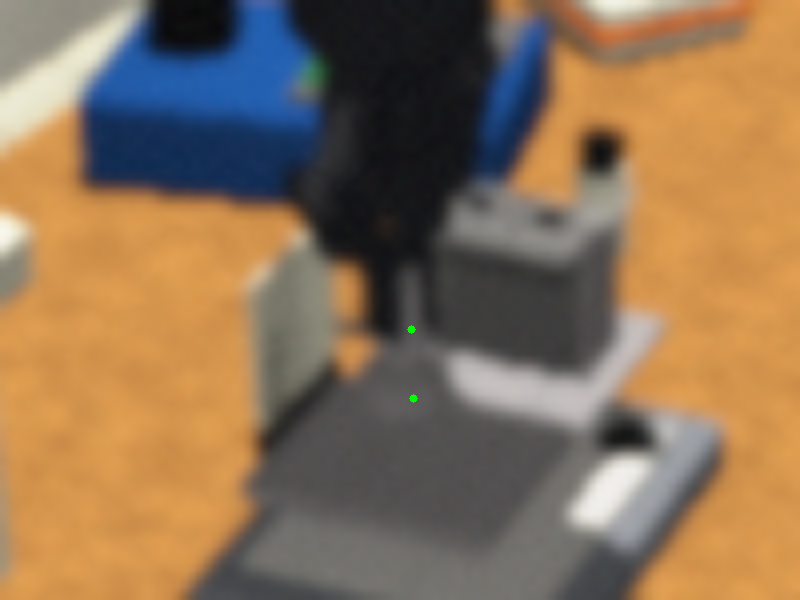

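Request:
{"api": "arm_command", "payload": {
  "increments": [
    [[0,0,0.02,0,0,0,0],[0,0,0.04,0,0,0,0],[0,0,0.05,0,0,0,0],[0,0,0.06,0,0,0,0],[0,0,0.07,0,0,0,0],[0,0,0.08,0,0,0,0],[0,0,0.09,0,0,0,0],[0,0,0.098,0,0,0,0]]
  ]
}}

```text
time: 19.45
tool_pos: [0.5876, 0.1169, 0.0809]
ee_rot: [3.142, -0.0, 0.091]
wrist_force: [1.0, 0.4, 0.0]
width: 0.0105
finger_force: 29.5
```

Request:
{"api": "arm_command", "payload": {
  "increments": [
    [[0,0,0,0,0,0,0],[0,0,0,0,0,0,0]]
  ]
}}

```text
time: 19.7
tool_pos: [0.5877, 0.1169, 0.0813]
ee_rot: [3.142, -0.0, 0.091]
wrist_force: [-0.3, 0.5, 0.5]
width: 0.0109
finger_force: 29.5
```

Request:
{"api": "arm_command", "payload": {
  "increments": [
    [[0,0,0,0,0,0,0.2],[0,0,0,0,0,0,0.4],[0,0,0,0,0,0,0.5],[0,0,-0.04,0,0,0,0.5],[0,0,-0.14,0,0,0,0.5],[0,0,-0.26,0,0,0,0.5],[0,-0.1,-0.3,0,0,0,0.5],[0,-0.2,-0.3,0,0,0,0.5]]
  ]
}}

```text
time: 20.7
tool_pos: [0.5791, 0.2174, 0.2336]
ee_rot: [-3.141, -0.004, 0.089]
wrist_force: [0.5, 0.1, -0.0]
width: 0.0426
finger_force: 0.0
```

Request:
{"api": "arm_command", "payload": {
  "increments": [
    [[-0.05,-0.12,0,0,0,0,0.5],[-0.15,-0.24,0,0,0,0,0.5],[-0.2,-0.36,0,0,0,0,0.5],[-0.2,-0.48,0,0,0,0,0.5],[-0.2,-0.5,0,0,0,0,0.5],[-0.2,-0.5,0,0,0,0,0.5]]
  ]
}}

```text
time: 21.45
tool_pos: [0.4554, 0.4578, 0.2307]
ee_rot: [3.141, 0.0, 0.093]
wrist_force: [0.4, -1.0, -0.4]
width: 0.0426
finger_force: 0.0
```

```bash
python3 - <<'E'
from plant import sense,vision
from h import *
s=sense();print(s['time'],s['tool_pos'],s['width'])
R=Ro.from_euler('z',.088).as_matrix()
for n in('side','top'):
    p=vision.read_camera(n);cv2.imwrite(f'pics/e_{n}.png',p['frame'])
    for q in('big_a_center','small_a_center','carrier_center','dish'):
        for d in vision.outline_of(q,p)[:4]:
            y,x=np.where(d['region']);print(n,q,round(d['conf'],2),np.round(d['uv'],1),x.min(),x.max(),y.min(),y.max(),at(p,d['uv'],.012)[:2],at(p,d['uv'],.062)[:2])
    for z in(0,.035,.04,.045,.05):
        print(z,[np.round(proj(p,np.array([.588,.117,.1-z])+R@[sx*.048,sy*.04,0])[0],1).tolist() for sx,sy in((1,1),(-1,1),(-1,-1))])
E
python3 - <<'E'
import cv2,numpy as np
for n,(x,y) in dict(s=(182,206),).items(): pass
f=cv2.imread('pics/e_side.png');g=cv2.cvtColor(f,cv2.COLOR_BGR2GRAY)
print('col220',list(zip(range(205,235),g[205:235,219:222].mean(1).astype(int),f[205:235,220,0])))
print('plate: band rows at cols')
for c in range(190,208,2):print(c,g[178:216,c].tolist())
E
```

```text
21.45 [0.45540612 0.45781272 0.23073105] 0.042554476699006846
side big_a_center 0.56 [216.4 205.8] 191 242 175 224 [0.63102463 0.02042836] [0.58920193 0.08638621]
side big_a_center 0.52 [212.3 212.3] 206 216 205 216 [0.62233281 0.06001646] [0.58103663 0.12357622]
side big_a_center 0.51 [208.1 253.3] 204 211 248 259 [0.52139186 0.24514367] [0.48621026 0.29748919]
side carrier_center 0.75 [222.9 189.1] 213 233 179 201 [ 0.66764608 -0.08319691] [ 0.623605   -0.01096187]
side dish 0.7 [213.2 207.9] 191 242 175 225 [0.63355714 0.03635956] [0.59158103 0.10135236]
side dish 0.26 [206.  254.1] 204 211 248 258 [0.52468221 0.25101797] [0.4893013  0.30300764]
0 [[190.5, 203.2], [219.6, 210.3], [231.2, 197.1]]
0.035 [[191.2, 213.0], [219.9, 220.2], [231.3, 206.7]]
0.04 [[191.2, 214.4], [219.9, 221.6], [231.3, 208.1]]
0.045 [[191.3, 215.8], [220.0, 223.0], [231.3, 209.5]]
0.05 [[191.4, 217.1], [220.0, 224.4], [231.3, 210.8]]
top big_a_center 0.53 [234.  164.1] 230 242 152 174 [0.60834193 0.02889637] [0.60066214 0.02714769]
top small_a_center 0.64 [159.7 191.8] 157 165 188 195 [0.51984017 0.253482
[... 2796 characters left out ...]
7, 135, 136, 132, 121, 98, 73, 58, 63, 82, 104, 122, 132, 137, 140, 145, 152, 165, 177, 184, 188, 187, 187, 188, 186]
202 [126, 145, 153, 154, 158, 155, 151, 151, 151, 153, 150, 147, 147, 147, 147, 148, 144, 124, 93, 83, 105, 127, 142, 146, 148, 142, 139, 147, 167, 180, 185, 188, 189, 188, 186, 186, 186, 185]
204 [123, 147, 154, 160, 161, 159, 159, 157, 160, 161, 160, 156, 153, 152, 152, 155, 157, 150, 127, 112, 130, 148, 158, 161, 159, 146, 141, 163, 180, 187, 189, 188, 185, 180, 172, 162, 156, 157]
206 [117, 143, 155, 159, 161, 158, 156, 158, 163, 165, 164, 161, 158, 155, 156, 158, 159, 154, 136, 115, 123, 149, 165, 174, 175, 158, 144, 159, 179, 186, 187, 185, 184, 181, 168, 144, 115, 110]
```

Run:
```python
from plant import sense,vision
from h import *
p=vision.read_camera('side');b=p['frame'];a=cv2.imread('pics/side0.png');c=None
g=lambda f:cv2.cvtColor(f,cv2.COLOR_BGR2GRAY).astype(float)
A,B=g(a),g(b)
def edge(G,c,r0,r1):
    v=G[r0:r1,c-1:c+2].mean(1);k=int(np.argmin(np.diff(v)));
    w=-np.diff(v)[max(k-2,0):k+3];return r0+max(k-2,0)+.5+(w*np.arange(len(w))).sum()/w.sum()
for c in range(196,220,3):
    ea,eb=edge(A,c,200,216),edge(B,c,211,230)
    print(c,round(ea,2),round(eb,2),round((eb-ea)/.278,1),'mm')
cv2.imwrite('pics/f.png',cv2.resize(b[160:240,170:270],(800,600)))
```

```text
196 204.75 217.73 46.7 mm
199 205.07 218.28 47.5 mm
202 206.39 218.96 45.2 mm
205 207.2 220.16 46.6 mm
208 207.82 220.94 47.2 mm
211 208.47 212.89 15.9 mm
214 209.18 212.78 13.0 mm
217 209.83 222.66 46.2 mm
```

Run:
```python
import cv2,numpy as np
A=cv2.cvtColor(cv2.imread('pics/side0.png'),6).astype(float)
f=cv2.resize(cv2.imread('pics/c.png'),(200,150),interpolation=cv2.INTER_AREA)
C=A*0;C[140:290,120:320]=cv2.cvtColor(f,6)
B=cv2.cvtColor(cv2.imread('pics/e_side.png'),6).astype(float)
def edge(G,c,r0,r1):
    v=G[r0:r1,c-1:c+2].mean(1);k=int(np.argmin(np.diff(v)));w=-np.diff(v)[max(k-2,0):k+3];return r0+max(k-2,0)+.5+(w*np.arange(len(w))).sum()/w.sum()
for c in(196,199,202,205,208,217):
    a,m,b=edge(A,c,200,216),edge(C,c,206,224),edge(B,c,212,230);print(c,(m-a)/.282,(b-m)/.282)
```

```text
196 19.803392665018546 26.13795403751671
199 27.863158752837133 19.195569663858432
202 25.65136591252931 19.04545857152917
205 25.32059626105698 20.753167760426894
208 25.679455866869528 20.99454530568152
217 26.24081044263619 19.293524473084748
```

```bash
python3 -c "
from plant import workorder;print(workorder.close_job())"
```

```text
the job is handed in; nothing more can be done
None
```

The carrier stands upright in the cradle with one 120 g weight in the dish. From the side camera the pan rests about 46 mm down (band 35.4–48.2 mm), and the job was handed in at about 22 s with no verdict shown.

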